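Seat the easel mast foot on its four studs

TASK

Pick up the square-plated foot of the small easel mast by its wooden stub, set it upright on the round studded base, and feel by turning it under light pressure where all four studs enter its holes. Then press it down steadily against the stiff centre pad until the plate lies flush on the base, and let go. Be gentle (never press the foot on the base harder than about 30 N), never tip it over, and leave the tape roll, dropper bottle and muller alone.

Things in the scene. Friction and masses are not known exactly. Their poses are not given: they have to be found in the camera images.
- foot_mid (a point): Loose mast foot, 0.25 to 0.49 kg: a metal plate 100 x 100 x 8 mm with an upright wooden stub 30 x 30 mm at its centre, sides parallel. The bare wood, where to grip, spans 14 to 60 mm (its top) above the underside; below it is a 42 mm square metal socket. Point: on the axis, 30 mm above the underside; z up, x and y along the plate's sides.
- foot_holes (a point): Centre of the same foot's plate, on the axis at its underside; same axes. Four through holes of 15 mm diameter lie at x = +/-30 mm, y = +/-30 mm from here, so the foot fits the studs at every quarter turn.
- base_face (a point): Fixed base: a round grey foot 114 mm across with a lug on its rim, and on it a dark hub disc 108 mm across whose top face is 24 mm above the table. Point: centre of that face; z up, x toward the lug. With the plate flush on the face, foot_mid is 30 mm above this point.
- base_studs (a point): Point on the base's axis level with the stud tops, 18 mm above the face; axes as base_face, NOT the studs'. Four studs, 12 mm diameter, top 3 mm tapered to 8 mm, form a 60 x 60 mm square about the axis. The hub is clamped fast with that square turned counter-clockwise (from above) from these x, y axes by an unmeasured 0.15 to 1.40 rad: see or feel it.
- base_pad (a point): Point on the base's axis at the top of the centre pad as found: a black rubber-faced disc 40 mm across, 8 mm proud of the face. It is stiff: it slides down only under a push of about 8 N (the foot's weight alone does not move it), and then stays where it is left.
- tape: Bystander: roll of masking tape lying flat, 104 mm across, 25 mm tall; origin at the centre of its underside.
- dropper: Bystander: small dropper bottle, 34 mm across, 102 mm tall; origin at the centre of its underside.
- muller: Bystander: glass muller with a brown turned handle, 60 mm across, 104 mm tall; origin at the centre of its underside.

How it is judged:
By the outcome, as a careful person would: the job done as asked, in the order asked, and still so for the second after the job is handed in, with the robot touching nothing.
It also fails if it takes over 72 s, if anything falls off the work surface, if the arm or the gripper's body presses on something with over 40 N, if the wrist force passes 120 N, or if a joint passes its speed limit or range.

ROBOT

A 7-joint arm with a two-finger parallel gripper is mounted at the origin on a cart in front of the work surface, level with it; the furniture and walls round the work are solid. World frame = base frame: x ahead of the robot, y to its left, z up, the work surface at z = 0. Lengths are in mm, angles in rad, forces in N, time in s.
With the tool pointing down it reaches from about 400 to 875 mm from the base axis. Payload 4.4 kg.
Tool frame: the origin (TCP) lies at the very end of the fingers, on their centre line; the grasp point (between the pads) lies 19 mm behind it (ctrl.grip_point_offset is the distance from the TCP to the grasp point, in mm); z points along the fingers, y is the line along which they close (so a half turn about z gives the same grasp; the last joint's range is limited). The gripper opens to 85 mm and grips with 20 to 120 N. Pads are 22 mm wide; open, the fingers measure 114 mm over their backs; the gripper's body (76 mm by 85 mm) begins 54 mm behind the grasp point. The pads swing forward as they close: fully open they stand 13 mm farther back than shut.
Start: joints at [-1.303, 0.628, 0.038, 1.517, -0.027, 0.996, -0.02], TCP at [212.94, 614.145, 231.313] pointing down, gripper open.
Joint ranges: [-3.06, 3.06], [-0.37, 2.12], [-1.25, 1.32], [0.18, 2.47], [-1.1, 4.24], [0.23, 1.98], [-2.94, 2.94]. Speed limits (rad/s): [2.57, 2.57, 3.14, 3.14, 3.14, 3.14, 3.14].

INTERFACE

Orientations are given as [roll, pitch, yaw] about the fixed x, y, z axes, in that order (R = Rz(yaw) Ry(pitch) Rx(roll)).
In Python, from cell import ctrl gives the robot as it stands.
- The arm moves only by the tool jog_arm, never from a script. Its argument "increments" is one flat list of numbers, 7 for each row, row after row: the finger opening in cm, from 0 to 8.54, then the shift along the tool's x, y, z in cm, then the turn, a rotation vector about the tool's x, y, z in degrees. In form: [fingers, x, y, z, rx, ry, rz, fingers, x, y, z, rx, ry, rz, ...]. A call has 1 to 20 rows; each row is the pose to reach, as a shift and turn from the pose commanded when the call began, along the tool's axes at that moment; what a row does not reach only later rows make up. A row lasts 1/10 s, in which the tool goes at most 50 mm and 8.59 degrees, less where a joint would pass 70% of its speed; a pose out of reach is approached as far as the arm can. A call with a gripper value outside its range is refused whole. The fingers move at their own pace and stop on an object; the grip force is fixed at half the most. Time passes only in rows, so rows that repeat a pose let the fingers close. It gives the time, the measured TCP pose, the force, the opening and the grip force at its end, in the units of the state.
- ctrl.read_state(): the state, without advancing time (a new reading comes with each control period).
- ctrl.get_image(name): name is "scene" or "top"; returns the picture (384x512x3 uint8, red, green, blue); there is no depth.
- ctrl.camera_params(name): a dict with "fx", "fy", "cx", "cy" (pixels), "distortion" ([k1, k2, p1, p2, k3] as OpenCV has them; the pictures are not rectified), "extrinsics" (4x4, takes a point from world to camera coordinates). Camera axes: x right, y down, z forward; pixel columns grow to the right and rows downward; lengths in mm; the calibration is good to about 2 mm. A picture is of the moment at which its call begins. camera_params takes no time and is no camera call.
- ctrl.finish_job(): hands the job in; it is judged then, once.
The state is a dict: "clock": time; "qpos": joint angles; "qd": joint speeds; "tau": joint torques, N m; "eef_pos": TCP position; "tool_rot": TCP orientation; "force": force on the tool from outside, world axes, zero at the start; "torque": the same for the moment, N m; "width": finger opening in mm; "gripper_force": force on a finger pad.
Only numpy, scipy, OpenCV 4.12 (cv2) and the standard library are available. Lean on these libraries where they do the work, as an engineer would, in place of code of your own. Each camera call takes 0.05 s, during which the arm holds its last target. There are 200 camera calls.

## Working session

There is one attempt and no reset: what is moved stays moved. The work goes in short steps, Python scripts to look and compute and a tool call to move; the robot and the scene stay as the last step left them, time stands still between calls to the robot, and variables do not carry over. Pictures are saved under pics/ and viewed, at most 10 in all, crops included, and the job is handed in when it is done.

Besides the shell and the picture viewer there is one more tool, called after "Emit:" as a command line: name --argument value ..., lists and objects as JSON in quotes. jog_arm: Moves the arm, as the interface text tells. Its arguments: {"type":"object","properties":{"increments":{"type":"array","items":{"type":"number"}}},"required":["increments"]}

```bash
mkdir -p pics; ls
python3 - <<'E'
from cell import ctrl
import cv2
for n in("scene","top"):
    cv2.imwrite(f"pics/{n}0.png",ctrl.get_image(n)[:,:,::-1])
    p=ctrl.camera_params(n);print(n,p["fx"],p["fy"],p["cx"],p["cy"],p["distortion"]);print(p["extrinsics"])
s=ctrl.read_state();print(s)
E
```

```text
pics
scene 490.64776621290997 490.64776621290997 255.71358900292233 192.40190041219833 [-0.19330229  0.          0.          0.          0.        ]
[[ 9.17170871e-01 -3.98061907e-01  1.85556424e-02 -3.38868095e+02]
 [-1.52747202e-01 -3.94188142e-01 -9.06247208e-01  2.41487256e+02]
 [ 3.68056905e-01  8.28349218e-01 -4.22340723e-01  7.29102541e+02]
 [ 0.00000000e+00  0.00000000e+00  0.00000000e+00  1.00000000e+00]]
top 426.1153145918354 426.1153145918354 256.34360079321885 194.7733788100688 [-0.13532502  0.          0.          0.          0.        ]
[[-2.13846392e-03 -9.99953976e-01 -9.35271544e-03  3.08082265e+02]
 [-9.84862824e-01  3.72704858e-03 -1.73295493e-01  5.35808938e+02]
 [ 1.73322375e-01  8.84055557e-03 -9.84825466e-01  9.41762710e+02]
 [ 0.00000000e+00  0.00000000e+00  0.00000000e+00  1.00000000e+00]]
{'clock': 0.1, 'qpos': array([-1.30276966,  0.62929348,  0.03844419,  1.51827397, -0.02702144,
        0.99630948, -0.01998925]), 'qd': array([-0.0008729 , -0.00101291,  0.00045313, -0.00253817, -0.00058405,
       -0.00081899,  0.00165555]), 'tau': array([ 3.30642550e-03, -5.64534903e+01,  1.23058923e+00, -1.93973601e+01,
        1.12748856e-02,  5.46317213e-03, -2.33198983e-05]), 'eef_pos': array([212.75765881, 613.58918721, 230.45330775]), 'tool_rot': array([-3.13982608e+00,  1.97096471e-06,  2.80776539e+00]), 'force': array([ 0.66949972, -0.95480764, -0.60752704]), 'torque': array([-0.03908016,  0.01561036, -0.00720438]), 'gripper_force': 0.0, 'width': 85.43436564416726}
```

View pics/scene0.png

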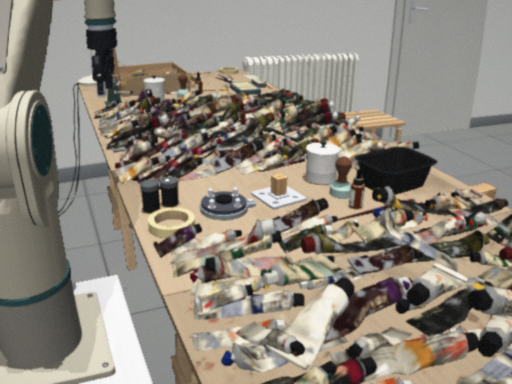

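View pics/top0.png

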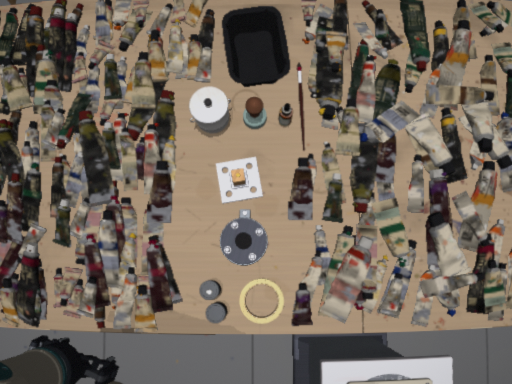

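The scene view shows the foot at about (279,190) and the base at (223,204). In the top view the foot plate is around (239,180), the base around (244,241) with its lug at (245,214), the tape at (262,301), the muller at (255,110) and the dropper at (286,113). I'll enlarge the area around the foot and base.

Run:
```python
import cv2
i=cv2.imread("pics/top0.png")[150:270,190:290]
cv2.imwrite("pics/c1.png",cv2.resize(i,None,fx=5,fy=5,interpolation=cv2.INTER_CUBIC))
i=cv2.imread("pics/scene0.png")[165:225,190:310]
cv2.imwrite("pics/c2.png",cv2.resize(i,None,fx=6,fy=6,interpolation=cv2.INTER_CUBIC))
```

```text
(no output)
```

View pics/c1.png

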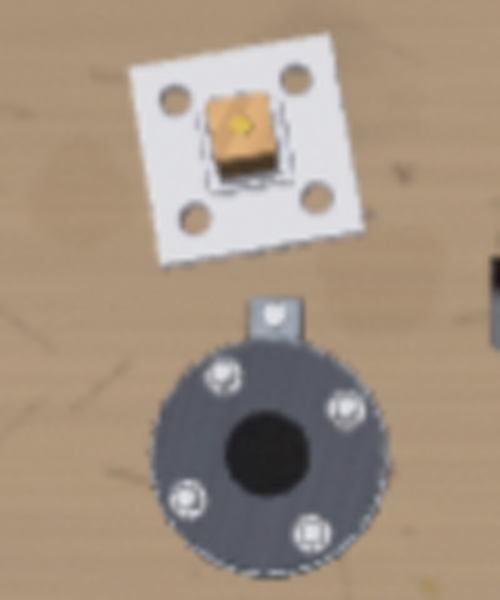

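View pics/c2.png

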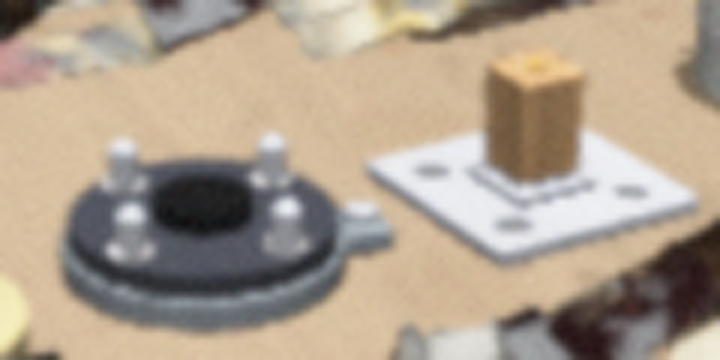

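```bash
cat > h.py <<'E'
from cell import ctrl
import cv2, numpy as np
def ray(cam,uv,z):
    p=ctrl.camera_params(cam);K=np.array([[p["fx"],0,p["cx"]],[0,p["fy"],p["cy"]],[0,0,1]])
    n=cv2.undistortPoints(np.array(uv,float).reshape(-1,1,2),K,np.array(p["distortion"])).reshape(-1,2)
    E=np.array(p["extrinsics"]);R,t=E[:3,:3],E[:3,3];c=-R.T@t
    d=np.c_[n,np.ones(len(n))]@R
    return c+d*((z-c[2])/d[:,2])[:,None]
def t1(a): return (np.array(a)+.5)/5-.5+[190,150]
def t2(a): return (np.array(a)+.5)/6-.5+[190,165]
def sq(P):
    c=P.mean(0);d=P-c;a=np.arctan2(d[:,1],d[:,0]);ph=np.angle(np.mean(np.exp(4j*(a-np.pi/4))))/4
    return np.round(c,1),np.round(np.hypot(*d[:,:2].T),1),round(ph,3),round(np.degrees(ph),2)
E
python3 - <<'E'
from h import *
print("corners",sq(ray("top",t1([(130,67),(330,34),(365,230),(162,267)]),8)))
print("holes",sq(ray("top",t1([(175,99),(296,79),(317,197),(195,217)]),8)))
print("studs",sq(ray("top",t1([(224,375),(347,407),(312,533),(187,498)]),42)))
print("studs bases",sq(ray("scene",t2([(123,145),(272,140),(131,210),(287,206)]),42)))
print("pad",ray("top",t1([(267,453)]),32),"hub",ray("top",t1([(269,456)]),24),"lug",ray("top",t1([(275,315)]),20))
print("stubtop",ray("top",t1([(240,127)]),60),ray("scene",t2([(536,66)]),60))
print("corners sc",sq(ray("scene",t2([(367,163),(585,128),(697,200),(505,256)]),8)))
print("pad sc",ray("scene",t2([(203,203)]),32))
print("tape",ray("top",[(262,301)],25),"mull",ray("top",[(255,106)],104),"drop",ray("top",[(286,107)],102))
E
```

```text
corners (array([582.2, 349.2,   8. ]), array([70.9, 70.5, 70.3, 71. ]), np.float64(0.17), np.float64(9.75))
holes (array([582.7, 349.7,   8. ]), array([42.6, 42.2, 42.6, 42.1]), np.float64(0.168), np.float64(9.62))
studs (array([431.9, 337.3,  42. ]), array([41.4, 42.3, 42. , 42.3]), np.float64(-0.272), np.float64(-15.61))
studs bases (array([433.7, 340.5,  42. ]), array([42.9, 42.3, 41.8, 43.3]), np.float64(-0.288), np.float64(-16.48))
pad [[432.54438483 337.87067925  32.        ]] hub [[431.68233505 337.25413686  24.        ]] lug [[498.81129401 334.72948222  20.        ]]
stubtop [[581.31778885 349.7123362   60.        ]] [[584.29623783 353.71219638  60.        ]]
corners sc (array([585. , 348.2,   8. ]), array([74.4, 63.4, 66.4, 68.4]), np.float64(0.114), np.float64(6.55))
pad sc [[431.78635644 335.85479956  32.        ]]
tape [[292.97188372 294.24094529  25.        ]] mull [[733.14438359 308.63009293 104.        ]] drop [[731.22691593 237.61548264 102.        ]]
```

The heights and sizes check out: plate half-diagonal 70.7 mm, hole and stud radius 42.4 mm. The foot is at (582.5, 349.5) at +9.7°. The base is at (432, 337.6) with its stud square at −15.7°. Measured from the lug that is about 1.33 rad, which is within the given range.

```bash
cat >> h.py <<'E'
from scipy.spatial.transform import Rotation as Ro
def go(x,y,z,yaw):
    s=ctrl.read_state();R=Ro.from_euler("xyz",s["tool_rot"]);T=Ro.from_euler("xyz",[np.pi,0,np.radians(yaw)])
    print(round(s["clock"],2),s["eef_pos"].round(1),np.degrees(s["tool_rot"]).round(2),"F",s["force"].round(1),"T",s["torque"].round(2),"w",round(s["width"],1))
    print("inc",(R.inv().apply(np.array([x,y,z])-s["eef_pos"])/10).round(2),(R.inv()*T).as_rotvec(degrees=True).round(2))
E
python3 -c "
from h import *
go(582.5,349.5,130,189.7)"
```

```text
0.1 [212.8 613.6 230.5] [-179.9     0.    160.87] F [ 0.7 -1.  -0.6] T [-0.04  0.02 -0.01] w 85.4
inc [-43.59 -12.82  10.07] [ -0.1   -0.03 -28.83]
```

Emit:
jog_arm --increments '[8.5, -11, -3.2, 0, 0, 0, -7, 8.5, -22, -6.4, 0, 0, 0, -14, 8.5, -33, -9.6, 3, 0, 0, -21, 8.5, -43.6, -12.8, 6, -0.1, 0, -28.8, 8.5, -43.6, -12.8, 10, -0.1, 0, -28.8, 8.5, -43.6, -12.8, 10, -0.1, 0, -28.8, 8.5, -43.6, -12.8, 10, -0.1, 0, -28.8, 8.5, -43.6, -12.8, 10, -0.1, 0, -28.8, 8.5, -43.6, -12.8, 10, -0.1, 0, -28.8, 8.5, -43.6, -12.8, 10, -0.1, 0, -28.8, 8.5, -43.6, -12.8, 10, -0.1, 0, -28.8, 8.5, -43.6, -12.8, 10, -0.1, 0, -28.8, 8.5, -43.6, -12.8, 10, -0.1, 0, -28.8, 8.5, -43.6, -12.8, 10, -0.1, 0, -28.8, 8.5, -43.6, -12.8, 10, -0.1, 0, -28.8, 8.5, -43.6, -12.8, 10, -0.1, 0, -28.8, 8.5, -43.6, -12.8, 10, -0.1, 0, -28.8, 8.5, -43.6, -12.8, 10, -0.1, 0, -28.8]'

```text
clock: 1.9
eef_pos: [582.8, 350.4, 131.4]
tool_rot: [3.14, 0.0, -2.973]
force: [0.3, -1.1, 0.2]
width: 84.8
gripper_force: 0.0
```

```bash
python3 -c "
from h import *
go(582.5,349.5,22,189.7)"
```

```text
1.9 [582.8 350.4 131.4] [ 1.7990e+02  2.0000e-02 -1.7032e+02] F [ 0.3 -1.1  0.2] T [-0.06 -0.01 -0.02] w 84.8
inc [ 0.05 -0.1  10.94] [ 0.1   0.02 -0.02]
```

Emit:
jog_arm --increments '[8.5, 0, -0.1, 3, 0, 0, 0, 8.5, 0, -0.1, 6, 0, 0, 0, 8.5, 0, -0.1, 8, 0, 0, 0, 8.5, 0, -0.1, 9.5, 0, 0, 0, 8.5, 0, -0.1, 10.5, 0, 0, 0, 8.5, 0, -0.1, 10.9, 0, 0, 0, 8.5, 0, -0.1, 10.9, 0, 0, 0, 8.5, 0, -0.1, 10.9, 0, 0, 0]'

```text
clock: 2.7
eef_pos: [583.8, 350.0, 23.2]
tool_rot: [3.139, 0.002, -2.973]
force: [-0.7, -0.0, -0.1]
width: 85.1
gripper_force: 0.0
```

```bash
python3 -c "
from h import *
go(582.5,349.5,22,189.7)"
```

```text
2.7 [583.8 350.   23.2] [ 1.7987e+02  1.1000e-01 -1.7033e+02] F [-0.7 -0.  -0.1] T [-0.06 -0.04  0.03] w 85.1
inc [ 0.13 -0.03  0.12] [ 0.13  0.11 -0.03]
```

Closing on the stub.

Emit:
jog_arm --increments '[6, 0.1, 0, 0.1, 0, 0, 0, 5, 0.1, 0, 0.1, 0, 0, 0, 4, 0.1, 0, 0.1, 0, 0, 0, 3.5, 0.1, 0, 0.1, 0, 0, 0, 2.5, 0.1, 0, 0.1, 0, 0, 0, 2, 0.1, 0, 0.1, 0, 0, 0, 2, 0.1, 0, 0.1, 0, 0, 0, 2, 0.1, 0, 0.1, 0, 0, 0, 2, 0.1, 0, 0.1, 0, 0, 0, 2, 0.1, 0, 0.1, 0, 0, 0, 2, 0.1, 0, 0.1, 0, 0, 0, 2, 0.1, 0, 0.1, 0, 0, 0]'

```text
clock: 3.9
eef_pos: [582.4, 350.1, 21.8]
tool_rot: [3.139, 0.001, -2.973]
force: [-0.6, 1.8, 6.1]
width: 29.4
gripper_force: 60.1
```

```bash
python3 -c "
from h import *
go(582.5,349.5,102,189.7)"
```

```text
3.9 [582.4 350.1  21.8] [ 1.7985e+02  8.0000e-02 -1.7032e+02] F [-0.6  1.8  6.1] T [0.22 0.11 0.01] w 29.4
inc [-0.01 -0.04 -8.02] [ 0.15  0.08 -0.01]
```

Emit:
jog_arm --increments '[2, 0, 0, -0.5, 0, 0, 0, 2, 0, 0, -1.5, 0, 0, 0, 2, 0, 0, -3, 0, 0, 0, 2, 0, 0, -4.5, 0, 0, 0, 2, 0, 0, -6, 0, 0, 0, 2, 0, 0, -7.5, 0, 0, 0, 2, 0, 0, -8, 0, 0, 0, 2, 0, 0, -8, 0, 0, 0, 2, 0, 0, -8, 0, 0, 0, 2, 0, 0, -8, 0, 0, 0, 2, 0, 0, -8, 0, 0, 0]'

```text
clock: 5.0
eef_pos: [581.6, 349.0, 100.4]
tool_rot: [3.14, -0.001, -2.973]
force: [0.4, 0.4, -2.7]
width: 29.7
gripper_force: 59.5
```

```bash
python3 -c "
from h import *
go(432,337.6,85,170.3)"
```

```text
5.0 [581.6 349.  100.4] [ 1.7994e+02 -6.0000e-02 -1.7032e+02] F [ 0.4  0.4 -2.7] T [-0.06 -0.01 -0.02] w 29.7
inc [14.94  1.39  1.56] [ 0.05 -0.07 19.38]
```

Emit:
jog_arm --increments '[2, 1, 0, 0, 0, 0, 2, 2, 3, 0.3, 0, 0, 0, 5, 2, 6, 0.6, 0, 0, 0, 9, 2, 9, 0.8, 0, 0, 0, 13, 2, 12, 1, 0, 0, 0, 16, 2, 14, 1.3, 0.5, 0, 0, 18.5, 2, 14.9, 1.4, 1, 0, 0, 19.4, 2, 14.9, 1.4, 1.5, 0, 0, 19.4, 2, 14.9, 1.4, 1.6, 0, 0, 19.4, 2, 14.9, 1.4, 1.6, 0, 0, 19.4, 2, 14.9, 1.4, 1.6, 0, 0, 19.4, 2, 14.9, 1.4, 1.6, 0, 0, 19.4]'

```text
clock: 6.2
eef_pos: [433.8, 338.0, 85.3]
tool_rot: [3.139, 0.0, 2.971]
force: [-1.0, -1.0, -2.1]
width: 29.0
gripper_force: 59.6
```

Run:
```python
from h import *
i=ctrl.get_image("top")[190:290,200:300]; j=ctrl.get_image("scene")[125:225,175:275]
cv2.imwrite("pics/d1.png",np.hstack([cv2.resize(k[:,:,::-1],None,fx=4,fy=4,interpolation=cv2.INTER_CUBIC) for k in(i,j)]))
go(432,337.6,66,170.3)
```

```text
6.3 [433.3 338.   85.4] [1.7988e+02 1.0000e-02 1.7025e+02] F [-0.  -0.3 -2.1] T [-0.03  0.01  0.02] w 28.9
inc [ 0.13 -0.07  1.94] [ 0.12  0.01 -0.05]
```

View pics/d1.png

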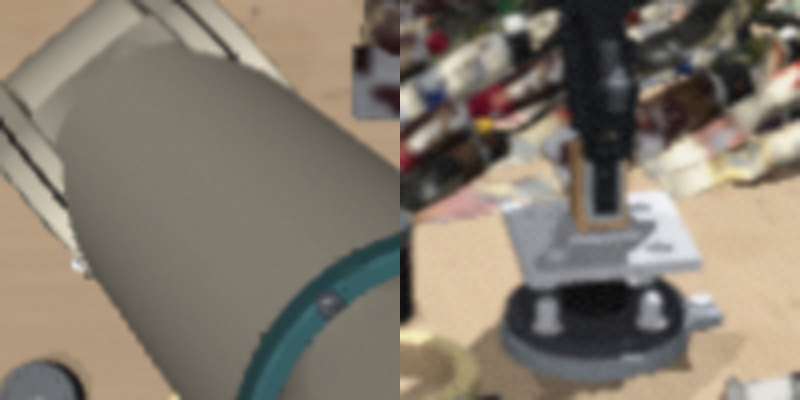

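The top view is blocked by the arm. The scene view shows the foot held upright over the base, with plate corners at crop (502,208), (533,283), (700,268) and (670,195), and the stud tips clear below it. Next I'll lower it towards the stud tips.

Emit:
jog_arm --increments '[2, 0.13, 0, 0.5, 0, 0, 0, 2, 0.13, -0.05, 1, 0, 0, 0, 2, 0.13, -0.05, 1.5, 0, 0, 0, 2, 0.13, -0.05, 1.8, 0, 0, 0, 2, 0.13, -0.05, 1.95, 0, 0, 0, 2, 0.13, -0.05, 2.05, 0, 0, 0, 2, 0.13, -0.05, 2.1, 0, 0, 0, 2, 0.13, -0.05, 2.15, 0, 0, 0, 2, 0.13, -0.05, 2.15, 0, 0, 0, 2, 0.13, -0.05, 2.15, 0, 0, 0]'

```text
clock: 7.3
eef_pos: [431.6, 337.9, 63.9]
tool_rot: [3.14, -0.0, 2.972]
force: [0.2, 0.1, -3.2]
width: 29.4
gripper_force: 59.6
```

```bash
python3 -c "
from h import *
go(432,337.6,63.5,170.3)"
```

```text
7.3 [431.6 337.9  63.9] [179.89  -0.   170.28] F [ 0.2  0.1 -3.2] T [-0.03  0.03 -0.01] w 29.4
inc [-0.05 -0.02  0.04] [ 0.11 -0.   -0.02]
```

Going down in small steps until it touches.

Emit:
jog_arm --increments '[2, -0.03, 0, 0.03, 0, 0, 0, 2, -0.03, 0, 0.06, 0, 0, 0, 2, -0.03, 0, 0.1, 0, 0, 0, 2, -0.03, 0, 0.13, 0, 0, 0, 2, -0.03, 0, 0.13, 0, 0, 0, 2, -0.03, 0, 0.13, 0, 0, 0]'

```text
clock: 7.9
eef_pos: [431.9, 337.9, 63.3]
tool_rot: [3.139, 0.0, 2.972]
force: [-1.7, -0.8, 5.8]
width: 29.5
gripper_force: 60.9
```

```bash
python3 -c "
from h import *
go(432,337.6,63.5,164.3)"
```

```text
7.9 [431.9 337.9  63.3] [179.88   0.   170.27] F [-1.7 -0.8  5.8] T [-0.16  0.67  0.03] w 29.5
inc [-0.01 -0.02 -0.02] [ 0.12 -0.    5.97]
```

It has touched the stud tips with about 8 N. Now I'll turn it gently towards the expected angle.

Emit:
jog_arm --increments '[2, 0, 0, 0, 0, 0, 0.7, 2, 0, 0, 0, 0, 0, 1.4, 2, 0, 0, 0, 0, 0, 2.1, 2, 0, 0, 0, 0, 0, 2.8, 2, 0, 0, 0, 0, 0, 3.5, 2, 0, 0, 0, 0, 0, 4, 2, 0, 0, 0, 0, 0, 4, 2, 0, 0, 0, 0, 0, 4]'

```text
clock: 8.7
eef_pos: [432.0, 338.5, 62.3]
tool_rot: [3.139, 0.0, 2.902]
force: [0.2, 1.9, -0.9]
width: 29.4
gripper_force: 59.7
```

```bash
python3 -c "
from h import *
go(432,337.6,63.5,164.3)"
```

```text
8.7 [432.  338.5  62.3] [179.84   0.   166.29] F [ 0.2  1.9 -0.9] T [ 0.32  0.04 -0.02] w 29.4
inc [-0.02 -0.08 -0.12] [ 0.16 -0.    1.99]
```

It has dropped 1 mm, so the tapers are starting to enter. I'll keep turning with a light press.

Emit:
jog_arm --increments '[2, 0, 0, 0.04, 0, 0, 0.5, 2, 0, 0, 0.07, 0, 0, 1, 2, 0, 0, 0.1, 0, 0, 1.5, 2, 0, 0, 0.13, 0, 0, 2, 2, 0, 0, 0.16, 0, 0, 2, 2, 0, 0, 0.2, 0, 0, 2, 2, 0, 0, 0.2, 0, 0, 2]'

```text
clock: 9.4
eef_pos: [432.0, 338.2, 60.6]
tool_rot: [3.139, -0.0, 2.867]
force: [1.4, 2.7, -2.0]
width: 29.4
gripper_force: 59.9
```

```bash
python3 -c "
from h import *
go(432,337.6,59,164.3)"
```

```text
9.4 [432.  338.2  60.6] [ 1.7985e+02 -1.0000e-02  1.6429e+02] F [ 1.4  2.7 -2. ] T [ 0.67 -0.06 -0.02] w 29.4
inc [-0.02 -0.06  0.16] [ 0.15 -0.01 -0.01]
```

Emit:
jog_arm --increments '[2, 0, 0.03, 0.05, 0, 0, 0, 2, 0, 0.05, 0.1, 0, 0, 0, 2, 0, 0.05, 0.15, 0, 0, 0, 2, 0, 0.05, 0.2, 0, 0, 0, 2, 0, 0.05, 0.25, 0, 0, 0, 2, 0, 0.05, 0.25, 0, 0, 0]'

```text
clock: 10.0
eef_pos: [432.1, 338.8, 57.9]
tool_rot: [3.139, -0.0, 2.867]
force: [0.5, 4.9, -2.1]
width: 29.5
gripper_force: 59.7
```

```bash
python3 -c "
from h import *
go(432,337.6,54,164.3)"
```

```text
10.0 [432.1 338.8  57.9] [ 1.7985e+02 -1.0000e-02  1.6429e+02] F [ 0.5  4.9 -2.1] T [ 1.11 -0.12 -0.04] w 29.5
inc [-0.03 -0.12  0.39] [ 0.15 -0.01 -0.01]
```

All four studs are in: it is 5.4 mm down and there is no vertical force. I'll ease the +y side load before going further.

Emit:
jog_arm --increments '[2, 0, 0.05, 0, 0, 0, 0, 2, 0, 0.1, 0.05, 0, 0, 0, 2, 0, 0.1, 0.1, 0, 0, 0, 2, 0, 0.1, 0.15, 0, 0, 0, 2, 0, 0.1, 0.2, 0, 0, 0, 2, 0, 0.1, 0.2, 0, 0, 0]'

```text
clock: 10.6
eef_pos: [432.1, 338.9, 55.8]
tool_rot: [3.14, -0.001, 2.867]
force: [0.8, 3.4, -2.4]
width: 29.5
gripper_force: 59.7
```

```bash
python3 -c "
from h import *
go(432,337.6,54,164.3)"
```

```text
10.6 [432.1 338.9  55.8] [ 1.7993e+02 -3.0000e-02  1.6427e+02] F [ 0.8  3.4 -2.4] T [ 0.63 -0.07  0.02] w 29.5
inc [-0.02 -0.13  0.18] [ 0.07 -0.03 -0.03]
```

Emit:
jog_arm --increments '[2, 0, 0.05, 0.05, 0, 0, 0, 2, 0, 0.1, 0.1, 0, 0, 0, 2, 0, 0.1, 0.15, 0, 0, 0, 2, 0, 0.1, 0.2, 0, 0, 0, 2, 0, 0.1, 0.25, 0, 0, 0, 2, 0, 0.1, 0.3, 0, 0, 0, 2, 0, 0.1, 0.35, 0, 0, 0, 2, 0, 0.1, 0.4, 0, 0, 0, 2, 0, 0.1, 0.4, 0, 0, 0]'

```text
clock: 11.5
eef_pos: [432.4, 339.8, 52.0]
tool_rot: [3.141, -0.0, 2.867]
force: [-1.2, -3.0, 4.3]
width: 29.1
gripper_force: 60.6
```

```bash
python3 -c "
from h import *
go(432,337.6,45.3,164.3)"
```

```text
11.5 [432.4 339.8  52. ] [ 1.7994e+02 -3.0000e-02  1.6426e+02] F [-1.2 -3.   4.3] T [-0.68  0.26  0.06] w 29.1
inc [-0.02 -0.22  0.67] [ 0.06 -0.03 -0.04]
```

The pad is sliding under about 7 N. I'll press on steadily.

Emit:
jog_arm --increments '[2, 0, -0.05, 0.05, 0, 0, 0, 2, 0, -0.05, 0.1, 0, 0, 0, 2, 0, -0.05, 0.15, 0, 0, 0, 2, 0, -0.05, 0.2, 0, 0, 0, 2, 0, -0.05, 0.25, 0, 0, 0, 2, 0, -0.05, 0.3, 0, 0, 0, 2, 0, -0.05, 0.35, 0, 0, 0, 2, 0, -0.05, 0.4, 0, 0, 0, 2, 0, -0.05, 0.45, 0, 0, 0, 2, 0, -0.05, 0.5, 0, 0, 0]'

```text
clock: 12.5
eef_pos: [432.5, 339.8, 47.0]
tool_rot: [3.14, -0.0, 2.867]
force: [-0.2, -1.8, 4.5]
width: 29.6
gripper_force: 60.6
```

```bash
python3 -c "
from h import *
go(432,337.6,45.3,164.3)"
```

```text
12.5 [432.5 339.8  47. ] [ 1.7989e+02 -1.0000e-02  1.6427e+02] F [-0.2 -1.8  4.5] T [-0.52  0.15 -0.01] w 29.6
inc [-0.01 -0.23  0.16] [ 0.11 -0.01 -0.03]
```

Emit:
jog_arm --increments '[2, 0, 0, 0.03, 0, 0, 0, 2, 0, 0, 0.06, 0, 0, 0, 2, 0, 0, 0.09, 0, 0, 0, 2, 0, 0, 0.12, 0, 0, 0, 2, 0, 0, 0.15, 0, 0, 0, 2, 0, 0, 0.15, 0, 0, 0]'

```text
clock: 13.1
eef_pos: [432.4, 339.7, 45.7]
tool_rot: [3.14, -0.0, 2.867]
force: [-1.3, -3.4, 6.5]
width: 29.4
gripper_force: 61.1
```

```bash
python3 -c "
from h import *
go(432,337.6,45.3,164.3)"
```

```text
13.1 [432.4 339.7  45.7] [ 1.7989e+02 -1.0000e-02  1.6427e+02] F [-1.3 -3.4  6.5] T [-0.56  0.17  0.  ] w 29.4
inc [-0.02 -0.22  0.04] [ 0.11 -0.01 -0.03]
```

Emit:
jog_arm --increments '[2, 0, -0.02, 0.03, 0, 0, 0, 2, 0, -0.03, 0.06, 0, 0, 0, 2, 0, -0.03, 0.08, 0, 0, 0, 2, 0, -0.03, 0.08, 0, 0, 0]'

```text
clock: 13.5
eef_pos: [432.4, 339.8, 45.7]
tool_rot: [3.139, -0.0, 2.867]
force: [-2.6, -2.9, 13.2]
width: 29.3
gripper_force: 61.7
```

```bash
python3 -c "
from h import *
go(432,337.6,45.3,164.3)"
```

```text
13.5 [432.4 339.8  45.7] [ 1.7985e+02 -1.0000e-02  1.6428e+02] F [-2.6 -2.9 13.2] T [-0.77  0.37  0.03] w 29.3
inc [-0.02 -0.22  0.04] [ 0.15 -0.01 -0.02]
```

Force rose with no further travel. TCP 45.7 puts the underside at about 24 mm, so the plate is flush. I'll press slightly more to level it, unload, then let go.

Emit:
jog_arm --increments '[2, 0, 0, 0.03, 0, 0, 0, 2, 0, 0, 0.03, 0, 0, 0, 2, 0, -0.02, 0.03, 0, 0, 0, 2, 0, -0.03, -0.03, 0, 0, 0, 2, 0, -0.03, -0.08, 0, 0, 0, 2, 0, -0.03, -0.1, 0, 0, 0, 2.9, 0, -0.03, -0.1, 0, 0, 0, 3.5, 0, -0.03, -0.1, 0, 0, 0, 4.5, 0, -0.03, -0.1, 0, 0, 0, 6, 0, -0.03, -0.1, 0, 0, 0, 7.5, 0, -0.03, -0.1, 0, 0, 0, 8.5, 0, -0.03, -0.1, 0, 0, 0, 8.5, 0, -0.03, -0.1, 0, 0, 0, 8.5, 0, -0.03, -0.1, 0, 0, 0]'

```text
clock: 14.9
eef_pos: [432.2, 339.2, 45.7]
tool_rot: [3.14, -0.0, 2.867]
force: [0.2, -0.0, -0.2]
width: 85.0
gripper_force: 0.0
```

```bash
python3 -c "
from h import *
go(432,337.6,45.3,164.3)"
```

```text
14.9 [432.2 339.2  45.7] [ 1.7990e+02 -2.0000e-02  1.6427e+02] F [ 0.2 -0.  -0.2] T [-0.    0.   -0.05] w 85.0
inc [-0.02 -0.15  0.03] [ 0.1  -0.02 -0.03]
```

Now straight up, then clear of the top camera's view.

Emit:
jog_arm --increments '[8.5, 0, 0, -1, 0, 0, 0, 8.5, 0, 0, -3, 0, 0, 0, 8.5, 0, 0, -6, 0, 0, 0, 8.5, 0, 0, -9, 0, 0, 0, 8.5, 0, 0, -13, 0, 0, 0, 8.5, 0, 0, -17, 0, 0, 0, 8.5, 3, 4, -18, 0, 0, 0, 8.5, 6, 8, -18, 0, 0, 0, 8.5, 9, 12, -18, 0, 0, 0, 8.5, 12, 16, -18, 0, 0, 0, 8.5, 15, 20, -18, 0, 0, 0, 8.5, 15, 20, -18, 0, 0, 0, 8.5, 15, 20, -18, 0, 0, 0, 8.5, 15, 20, -18, 0, 0, 0, 8.5, 15, 20, -18, 0, 0, 0]'

```text
clock: 16.4
eef_pos: [343.5, 570.3, 226.5]
tool_rot: [3.14, 0.001, 2.864]
force: [-0.2, -0.9, 0.0]
width: 84.9
gripper_force: 0.0
```

Run:
```python
from h import *
i=ctrl.get_image("top")[190:290,200:300]; j=ctrl.get_image("scene")[145:245,175:275]
cv2.imwrite("pics/e1.png",np.hstack([cv2.resize(k[:,:,::-1],None,fx=4,fy=4,interpolation=cv2.INTER_CUBIC) for k in(i,j)]))
go(432,337.6,66,170.3)
```

```text
16.5 [343.2 570.7 226.5] [1.7991e+02 1.0000e-02 1.6414e+02] F [-0.6 -0.4 -0.4] T [-0.02  0.01 -0.  ] w 85.1
inc [-14.91 -20.03  16.02] [ 0.09  0.01 -6.16]
```

View pics/e1.png

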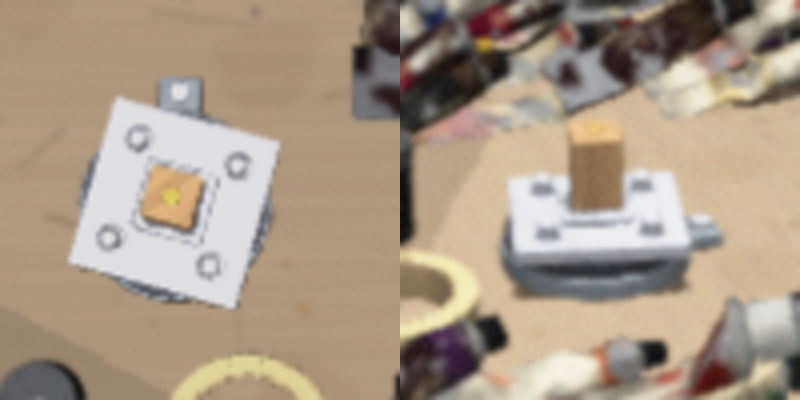

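The top view shows all four studs centred in the holes, at crop (139,138), (237,165), (110,237) and (208,265). The scene view shows the plate lying level on the base with the stub upright, and the robot is clear. I'm handing it in.

```bash
python3 -c "
from cell import ctrl
print(ctrl.finish_job())"
```

```text
the job is handed in; nothing more can be done
None
```

The foot is seated flush and upright on the base with all four studs through its holes; pressing stayed under about 20 N, the gripper is clear, nothing else was touched, and the job was handed in at about 16.5 s.

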